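# Lay the straightedge along the chopping board

## Task

The cook wants to see whether the chopping board has warped: lift the metal straightedge off its sloped stand by the handle and lay it flat on the counter, one of its long edges flush, from end to end, against the board's long side that faces the stand. Neither end of the straightedge may stick out past the board's ends. Let go of it, and leave the pot, the lids and the napkin box alone.

Things in the scene. Friction and masses are not known exactly. Their poses are not given: they have to be found in the camera images.
- handle (a point): Grip point on the straightedge's black bar handle, which stands along the middle of the bar: 100 mm long, 16 mm thick (along y), its top 50 mm above the bar's underside. The point is mid-length, mid-thickness, 38 mm above the underside. Axes: x along the length, y across the width, z out of the top face. At the start x points 35 degrees upwards, along the slope
- end_a (a point): Middle of the width of the straightedge's underside at its +x end, 125 mm along x from the middle; same axes as the handle point
- end_b (a point): Middle of the width of the straightedge's underside at its -x end, 125 mm from the middle; same axes as the handle point
- straightedge: The straightedge: flat aluminium bar 250 mm long (x), 60 mm wide (y), 6 mm thick, 0.2 to 0.4 kg, handle on its top face. Origin at the centre of its underside, 38 mm below the handle point along z. Both long edges are straight and alike. At the start it lies face up on the sloped stand, its length along the slope
- board: Plain wooden chopping board, 300 mm long (x), 160 mm wide (y), 14 mm thick, flat on the counter; it does not move. Origin at the centre of its underside. Its long sides are the faces at y = +80 and -80 mm. With the straightedge flush, the middle lines of the two are 110 mm apart
- stand: Fixed plywood stand, base 200 (x) by 90 mm (y), origin at the centre of its underside. Its 80 mm wide rest slopes at 35 degrees, rising towards +x to about 145 mm high; a lip at the low end, about 35 mm high, keeps the straightedge from sliding down. Nothing is above it. It stands left or right of the board
- pot: Bystander: black lidded condiment pot, 94 mm across, 100 mm high, beyond the board; origin at the centre of its underside
- lids: Bystander: stack of black lids, 96 mm across, 36 mm high, beyond the board; origin at the centre of its underside
- napkin_box: Bystander: white napkin box 90 by 130 mm, 85 mm high, beyond the board; origin at the centre of its underside
Things that resemble listed ones, but are neither listed nor needed, are in the scene too. Of the things shaped like the stand, the plywood one is meant.

How it is judged:
By the outcome, as a careful person would: the job done as asked, in the order asked, and still so for the second after the job is handed in, with the robot touching nothing.
It also fails if it takes over 45 s, if anything falls off the work surface, if the arm or the gripper's body presses on something with over 40 N, if the wrist force passes 120 N, or if a joint passes its speed limit or range.

## Robot

A 6-joint arm with a two-finger parallel gripper is mounted at the origin on the work surface. World frame = base frame: x ahead of the robot, y to its left, z up, the work surface at z = 0. Lengths are in m, angles in rad, forces in N, time in s.
With the tool pointing down it reaches from about 0.35 to 0.775 m from the base axis. Payload 5.5 kg.
Tool frame: the origin (TCP) lies between the finger pads; the fingertips stand 19 mm ahead of it and the grasp point (between the pads) is the TCP (env.tcp_to_tips is the distance from the TCP to the fingertips, in m); z points along the fingers, y is the direction in which the jaws open and shut (so a half turn about z gives the same grasp; the last joint's range is limited). The gripper opens to 85 mm and grips with 20 to 120 N. Pads are 22 mm wide; open, the fingers measure 114 mm over their backs; the gripper's body (76 mm by 85 mm) begins 54 mm behind the grasp point. The pads swing forward as they close: fully open they stand 13 mm farther back than shut.
Start: joints at [-1.292, 0.313, 0.046, 1.304, 0, 1.431], TCP at [0.234, -0.525, 0.25] pointing down, gripper open.
Joint ranges: [-2.76, 2.76], [-0.86, 1.69], [-1.03, 1.26], [-2.2, 2.34], [-1.47, 1.5], [-3.14, 3.14]. Speed limits (rad/s): [2.57, 2.57, 3.14, 3.14, 3.14, 3.14].

## Interface

Orientations are given as a unit quaternion [w, x, y, z].
In Python, from workcell import env, eyes, job gives the robot as it stands. The module is installed in compiled form; this text tells all that it offers.
- The arm moves only by the tool move_arm, never from a script. Its argument "commands" is a list of rows, each a list of 3 entries, a list of its own where there are three numbers: the shift along the world's x, y, z as a fraction of full scale, then the turn, a rotation vector about the world's x, y, z as a fraction of full scale, then the gripper command: -1 is shut, 1 is fully open, values between are in proportion. In form: [[[x, y, z], [wx, wy, wz], gripper], ...]. A call has 1 to 5 rows; each row shifts and turns the commanded pose from where the row before left it; what a row does not reach is not made up. Full scale, the value 1, is 0.04 m for a shift and 8 degrees for a turn. A row lasts 1/10 s, in which the tool goes at most 50 mm and 8.59 degrees, less where a joint would pass 70% of its speed; a pose out of reach is approached as far as the arm can. A call with a number of a shift or a turn outside -1 to 1 is refused whole. A call with a gripper value outside its range is refused whole. The fingers move at their own pace and stop on an object; "newtons" is the grip in N (left out, the last holds). Time passes only in rows, so rows that do not move let the fingers close. It gives the time, the measured TCP pose, the force and the opening at its end, in the units of the state.
- env.get_state(): the state, without advancing time (a new reading comes with each control period).
- eyes.read_camera(name): name is "scene" or "side" or "wrist"; returns a dict with "frame" (384x512x3 uint8, red, green, blue), "mtx" (3x3 intrinsics, pixels), "camera_from_world" (4x4, takes a point from world to camera coordinates); the wrist camera has in their place "mount" (4x4, takes a point from camera to tool coordinates, whose origin is the TCP and whose axes are the flange's). Camera axes: x right, y down, z forward; pixel columns grow to the right and rows downward; lengths in m; the calibration is good to about 2 mm. The wrist camera is an equidistant fisheye: a pixel r from the principal point sees the ray r / f radians off the axis. A picture is of the moment at which its call begins: read the wrist's pose just before it. There is no depth.
- job.hand_in(): hands the job in, once; it reports no verdict.
The state is a dict: "clock": time; "joint_pos": joint angles; "qvel": joint speeds; "tau": joint torques, N m; "tcp_pos": TCP position; "orientation": TCP orientation; "wrist_force": force on the tool from outside, world axes, zero at the start; "ft_torque": the same for the moment, N m; "finger_gap": finger opening in m.
Only numpy, scipy, OpenCV 4.12 (cv2) and the standard library are available. Lean on these libraries where they do the work, as an engineer would, in place of code of your own. Each camera call takes 0.05 s, during which the arm holds its last target.

## Working session

There is one attempt and no reset: what is moved stays moved. The work goes in short steps, Python scripts to look and compute and a tool call to move; the robot and the scene stay as the last step left them, time stands still between calls to the robot, and variables do not carry over. Pictures are saved under pics/ and viewed, and the job is handed in when it is done.

Besides the shell and the picture viewer there is one more tool, called after "Emit:" in YAML: its name, and indented under it one key for each argument. move_arm: Moves the arm, as the interface text tells. Its arguments: {"type":"object","properties":{"commands":{"type":"array","items":{"type":"array"}},"newtons":{"type":"number"}},"required":["commands"]}

```bash
mkdir -p pics; python3 - <<'E'
from workcell import env, eyes, job
import cv2,numpy as np,pickle
s=env.get_state();print(s)
d={}
for n in ["scene","side","wrist"]:
    r=eyes.read_camera(n);d[n]=r
    cv2.imwrite(f"pics/{n}0.png",cv2.cvtColor(r["frame"],cv2.COLOR_RGB2BGR))
    print(n,{k:v for k,v in r.items() if k!="frame"})
pickle.dump((s,d),open("d0.pkl","wb"))
E
```

```text
{'clock': 0.0, 'joint_pos': array([-1.29161831e+00,  3.14013769e-01,  4.49670508e-02,  1.30358938e+00,
        3.13539543e-05,  1.43119003e+00]), 'qvel': array([ 0.00039912,  0.00113929, -0.00067744,  0.00044886, -0.00023033,
       -0.00051644]), 'tau': array([-5.64407728e-04, -4.80627716e+01,  2.98533654e+01,  1.92578364e-02,
       -1.50359106e-04,  4.77787111e-06]), 'tcp_pos': array([ 0.23368727, -0.52485005,  0.24939635]), 'orientation': array([-9.18741839e-04,  9.78157034e-01,  2.07865271e-01, -4.85042532e-05]), 'wrist_force': array([-0.07965012, -0.19355093, -1.162097  ]), 'ft_torque': array([ 0.02058948, -0.03869606,  0.03395698]), 'finger_gap': 0.08501047727277428}
scene {'mtx': array([[375.19723173,   0.        , 249.20154959],
       [  0.        , 375.19723173, 187.02357619],
       [  0.        ,   0.        ,   1.        ]]), 'camera_from_world': array([[-0.83329215,  0.55266399,  0.0136645 ,  0.42203421],
       [ 0.40404455,  0.62570564, -0.66726341, -0.24354526],
       [-0.37732241, -0.55050429, -0.74469647,  1.32083686],
       [ 0.        ,  0.        ,  0.       
[... 273 characters left out ...]
   [-0.24275227,  0.66770263, -0.70373613,  0.14849051],
       [ 0.26344196, -0.65279918, -0.71024754,  1.13084063],
       [ 0.        ,  0.        ,  0.        ,  1.        ]])}
wrist {'mtx': array([[297.31863964,   0.        , 251.03862902],
       [  0.        , 297.31863964, 193.49657707],
       [  0.        ,   0.        ,   1.        ]]), 'mount': array([[-1.94329530e-03, -9.45631760e-01, -3.25233450e-01,
         8.39706928e-02],
       [ 9.99997885e-01, -1.61837702e-03, -1.26955724e-03,
        -7.13053808e-04],
       [ 6.74183307e-04, -3.25235230e-01,  9.45632905e-01,
        -1.22625530e-01],
       [ 0.00000000e+00,  0.00000000e+00,  0.00000000e+00,
         1.00000000e+00]])}
```

View pics/scene0.png

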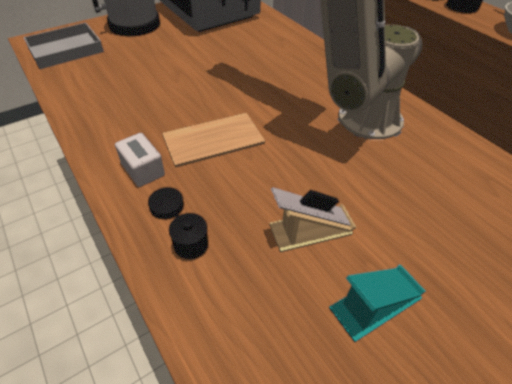

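View pics/side0.png

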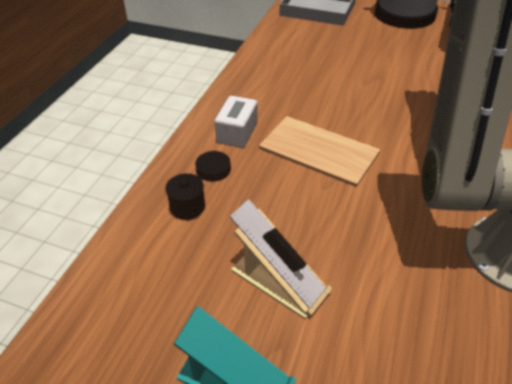

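View pics/wrist0.png

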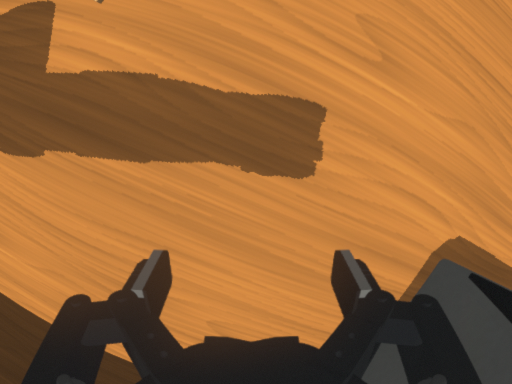

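The scene view shows the board at about (213,139), the stand with the straightedge at (312,217), and a teal decoy stand at (378,300). The side view shows the board at (320,150) and the straightedge at (280,255). I'll zoom in to find the corners.

```bash
python3 - <<'E'
import cv2
a=cv2.imread("pics/scene0.png");b=cv2.imread("pics/side0.png")
cv2.imwrite("pics/c1.png",cv2.resize(a[105:260,155:365],None,fx=3.8,fy=3.8,interpolation=cv2.INTER_CUBIC))
cv2.imwrite("pics/c2.png",cv2.resize(b[110:330,220:390],None,fx=2.7,fy=2.7,interpolation=cv2.INTER_CUBIC))
cv2.imwrite("pics/c3.png",cv2.resize(b[190:325,220:340],None,fx=4.4,fy=4.4,interpolation=cv2.INTER_CUBIC))
E
```

```text
(no output)
```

View pics/c1.png

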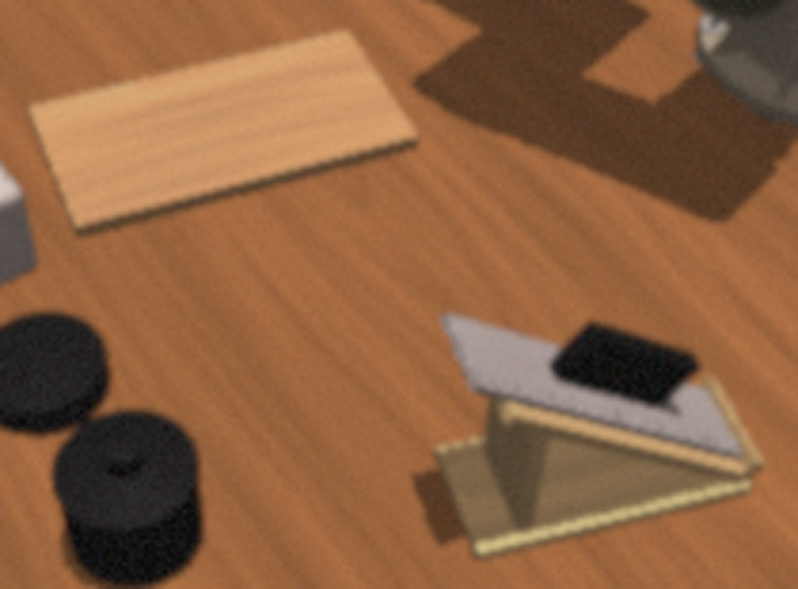

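View pics/c2.png

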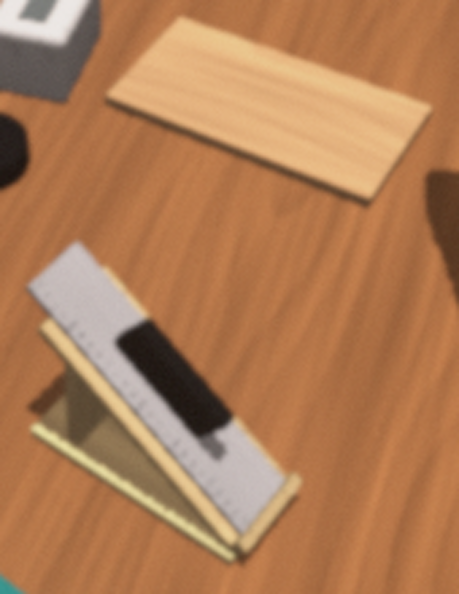

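View pics/c3.png

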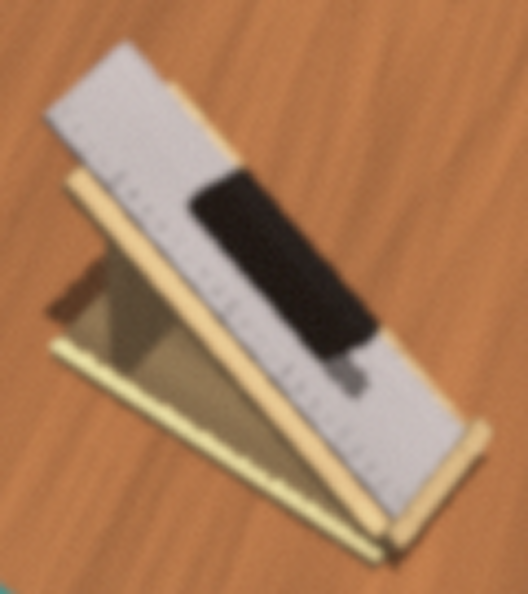

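```bash
cat > h.py <<'E'
import numpy as np,cv2,pickle
from scipy.optimize import least_squares
from scipy.spatial.transform import Rotation as R
def ray(r,px,z):
    M=r["camera_from_world"];K=r["mtx"];Ri=M[:3,:3].T;c=-Ri@M[:3,3]
    d=Ri@np.linalg.inv(K)@np.array([px[0],px[1],1.]);return c+d*(z-c[2])/d[2]
def proj(r,P):
    M=r["camera_from_world"];q=np.atleast_2d(P)@M[:3,:3].T+M[:3,3];q=q@r["mtx"].T;return q[:,:2]/q[:,2:]
def tri(r1,p1,r2,p2):
    P=[r["mtx"]@r["camera_from_world"][:3] for r in(r1,r2)]
    X=cv2.triangulatePoints(P[0],P[1],np.array(p1,float),np.array(p2,float)).ravel();X=X[:3]/X[3]
    return X,[np.linalg.norm(proj(r,X)[0]-p) for r,p in((r1,p1),(r2,p2))]
def cr(u,s,o): return (np.array(u,float)+.5)/s-.5+np.array(o)
E
cat > m1.py <<'E'
from h import *
s,d=pickle.load(open("d0.pkl","rb"));S,D=d["scene"],d["side"]
c1=lambda *u:cr(u,3.8,(155,105));c2=lambda *u:cr(u,2.7,(220,110));c3=lambda *u:cr(u,4.4,(220,190))
bs=[c1(30,104),c1(348,30),c1(416,138),c1(78,224)]
bd=[c2(182,16),c2(432,106),c2(368,196),c2(108,94)]
for a,b in zip(bs,bd): print("board",ray(S,a,.014).round(4),ray(D,b,.014).round(4),tri(S,a,D,b))
ss=[c1(445,314),c1(478,388),c1(743,457)]
sd=[c3(128,42),c3(45,115),c3(402,518)]
for a,b in zip(ss,sd): print("edge",tri(S,a,D,b))
E
python3 m1.py
```

```text
board [ 0.6476 -0.3029  0.014 ] [ 0.649  -0.3086  0.014 ] (array([ 0.64768388, -0.30307154,  0.01671577]), [np.float64(0.6757475508796786), np.float64(0.42842517525536805)])
board [ 0.3584 -0.2425  0.014 ] [ 0.358  -0.2488  0.014 ] (array([ 0.35787145, -0.24457836,  0.01555379]), [np.float64(0.7389005352631768), np.float64(0.5388950341992483)])
board [ 0.3918 -0.0863  0.014 ] [ 0.3909 -0.0952  0.014 ] (array([ 0.39079843, -0.08973472,  0.01604903]), [np.float64(1.226325754221556), np.float64(0.883800005289839)])
board [ 0.6781 -0.1471  0.014 ] [ 0.6802 -0.1534  0.014 ] (array([ 0.67835403, -0.14700785,  0.01771536]), [np.float64(0.8591860890883389), np.float64(0.5329379210197445)])
edge (array([0.57597804, 0.19447217, 0.16778982]), [np.float64(0.7455157101069776), np.float64(0.477269366386636)])
edge (array([0.59460178, 0.25277832, 0.16950418]), [np.float64(0.8990578320591457), np.float64(0.5681631731350135)])
edge (array([0.39692009, 0.31107431, 0.02288366]), [np.float64(1.1982685923861989), np.float64(0.887215190256722)])
```

```bash
cat > m2.py <<'E'
from m1 import *
# extra corners
def rb(p): # board x,y,yaw
    c,s_=np.cos(p[2]),np.sin(p[2]);B=np.array([[.15,-.08],[-.15,-.08],[-.15,.08],[.15,.08]])
    return np.c_[B@np.array([[c,s_],[-s_,c]])+p[:2],np.full(4,.014)]
f=lambda p,w=(1,1):np.r_[w[0]*(proj(S,rb(p))-bs).ravel(),w[1]*(proj(D,rb(p))-bd).ravel()]
for w in((1,1),(1,0),(0,1)):
    r=least_squares(lambda p:f(p,w),[.52,-.2,-.2]);print("board",r.x,np.degrees(r.x[2]),abs(r.fun).max())
def rs(p):
    Rm=R.from_euler("ZY",[p[3],-np.radians(35)]).as_matrix()
    L=np.array([[.125,-.03,.006],[.125,.03,.006],[-.125,.03,.006]])
    return L@Rm.T+p[:3]
g=lambda p,w=(1,1):np.r_[w[0]*(proj(S,rs(p))-ss).ravel(),w[1]*(proj(D,rs(p))-sd).ravel()]
for w in((1,1),(1,0),(0,1)):
    r=least_squares(lambda p:g(p,w),[.49,.25,.09,-.28]);print("edge",r.x,np.degrees(r.x[3]),abs(r.fun).max())
    if w==(1,1):
        p=r.x;Rm=R.from_euler("ZY",[p[3],-np.radians(35)]).as_matrix();h=p[:3]+Rm@[0,0,.038]
        print("handle",h,"normal",Rm[:,2])
        print("handle top corners px",[(n,proj(q,np.array([[a,b,.05] for a in(-.05,.05) for b in (-.008,.008)])@Rm.T+p[:3]).round(1).tolist()) for n,q in(("scene",S),("side",D))])
        Rt=np.c_[-Rm[:,0],Rm[:,1],-Rm[:,2]]  # tool y along bar y
        for T in(Rt,np.c_[Rm[:,0],-Rm[:,1],-Rm[:,2]]):
            cur=R.from_quat(s["orientation"],scalar_first=True)
            dv=(R.from_matrix(T)*cur.inv()).as_rotvec();print("turn",np.degrees(dv),"shift",h-s["tcp_pos"])
E
python3 m2.py|grep -v "(array"
```

```text
board [ 0.51864665 -0.19855399 -0.20291506] -11.626176282363414 1.6032995236307954
board [ 0.51829595 -0.19521378 -0.20109737] -11.522030324563698 1.033542311079941
board [ 0.51985994 -0.20206939 -0.20496926] -11.743873732464928 0.8231872778496268
edge [ 0.4903683   0.25244113  0.09146186 -0.29513027] -16.90971898259655 1.1771258117102263
handle [0.46951476 0.25878079 0.12258963] normal [-0.54877743  0.16683302  0.81915204]
handle top corners px [('scene', [[336.6, 196.4], [339.5, 201.1], [309.4, 187.8], [312.1, 192.8]]), ('side', [[307.9, 264.2], [303.5, 269.5], [275.5, 227.1], [270.8, 232.0]])]
turn [-44.92398514  -2.91100064 133.72610526] shift [ 0.23582749  0.78363084 -0.12680672]
turn [  2.10421603 -35.65751513 -39.63571241] shift [ 0.23582749  0.78363084 -0.12680672]
edge [ 0.49049147  0.25389267  0.08955709 -0.30410536] -17.42395393895354 0.08715907443718152
edge [ 0.4887552   0.25450315  0.09678813 -0.29101453] -16.673904144591695 0.3776831802210836
```

Emit:
move_arm:
  commands:
    - [[0.6,0.9,0.3],[-0.281,-0.018,0.836],1]
    - [[0.6,0.9,0.3],[-0.281,-0.018,0.836],1]
    - [[0.6,0.9,0.3],[-0.281,-0.018,0.836],1]
    - [[0.6,0.9,0.3],[-0.281,-0.018,0.836],1]
    - [[0.6,0.9,0.3],[-0.281,-0.018,0.836],1]

```text
clock: 0.65
tcp_pos: [0.3543, -0.3437, 0.3106]
orientation: [0.096, 0.871, 0.481, -0.014]
wrist_force: [0.5, -0.4, 0.5]
finger_gap: 0.0855
```

Emit:
move_arm:
  commands:
    - [[0.4,1,0],[-0.281,-0.018,0.836],1]
    - [[0.4,1,0],[-0.281,-0.018,0.836],1]
    - [[0.4,1,0],[-0.281,-0.018,0.836],1]
    - [[0.4,1,0],[-0.281,-0.018,0.836],1]
    - [[0.4,1,0],[-0.281,-0.018,0.836],1]

```text
clock: 1.15
tcp_pos: [0.4339, -0.1435, 0.3104]
orientation: [0.183, 0.683, 0.707, -0.027]
wrist_force: [1.3, 0.2, 0.3]
finger_gap: 0.0855
```

Emit:
move_arm:
  commands:
    - [[0,1,0],[-0.281,-0.018,0.836],1]
    - [[0,1,0],[-0.281,-0.018,0.836],1]
    - [[0,1,0],[-0.281,-0.018,0.836],1]
    - [[0,1,0],[-0.281,-0.018,0.836],1]
    - [[0,1,0],[-0.281,-0.018,0.836],1]

```text
clock: 1.65
tcp_pos: [0.4331, 0.0563, 0.3103]
orientation: [0.253, 0.43, 0.866, -0.037]
wrist_force: [0.8, 0.2, 0.4]
finger_gap: 0.0854
```

Emit:
move_arm:
  commands:
    - [[-0.1,1,-0.3],[-0.281,-0.018,0.836],1]
    - [[-0.1,1,-0.3],[-0.281,-0.018,0.836],1]
    - [[-0.1,1,-0.3],[-0.281,-0.018,0.836],1]
    - [[-0.1,1,-0.3],[-0.281,-0.018,0.836],1]
    - [[-0.1,1,-0.3],[-0.281,-0.018,0.836],1]

```text
clock: 2.15
tcp_pos: [0.4129, 0.2563, 0.2497]
orientation: [0.298, 0.137, 0.944, -0.044]
wrist_force: [1.0, 0.3, -0.3]
finger_gap: 0.0853
```

```bash
cat > look.py <<'E'
import sys
from workcell import env, eyes
from h import *
def look(tag,names=("scene","side","wrist")):
    s=env.get_state();d={}
    for n in names:
        d[n]=eyes.read_camera(n);cv2.imwrite(f"pics/{n}{tag}.png",cv2.cvtColor(d[n]["frame"],cv2.COLOR_RGB2BGR))
    pickle.dump((s,d),open(f"d{tag}.pkl","wb"));return s,d
if __name__=="__main__":
    s,d=look(sys.argv[1],sys.argv[2:] or("scene","side","wrist"));print(s["tcp_pos"],s["orientation"],s["joint_pos"],s["clock"])
E
python3 look.py 1 wrist
```

```text
[0.41291415 0.25632615 0.24973469] [ 0.29811282  0.1367376   0.94368288 -0.04352248] [ 0.66165091 -0.10211499 -0.58014701  0.70534948 -0.48648418  0.85216042] 2.15
```

View pics/wrist1.png

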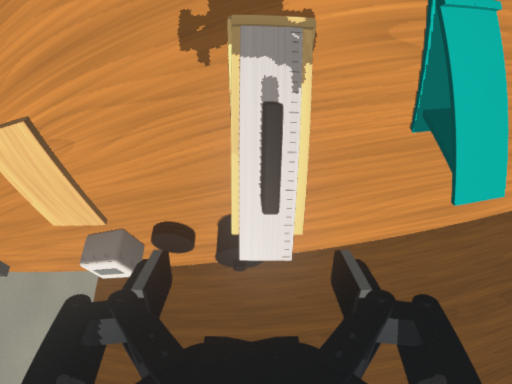

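```bash
cat >> h.py <<'E'
def wproj(r,s,P):
    Rt=R.from_quat(s["orientation"],scalar_first=True).as_matrix()
    q=(np.atleast_2d(P)-s["tcp_pos"])@Rt
    m=r["mount"];q=(q-m[:3,3])@m[:3,:3]
    n=np.linalg.norm(q[:,:2],axis=1);th=np.arctan2(n,q[:,2]);k=r["mtx"]
    return np.c_[k[0,0]*th*q[:,0]/n+k[0,2],k[1,1]*th*q[:,1]/n+k[1,2]]
E
cat > m3.py <<'E'
from m2 import *
p=least_squares(g,[.49,.25,.09,-.28]).x
s1,d1=pickle.load(open("d1.pkl","rb"))
Rm=R.from_euler("ZY",[p[3],-np.radians(35)]).as_matrix()
L=np.array([[.05,-.008,.05],[.05,.008,.05],[-.05,.008,.05],[-.05,-.008,.05],[.125,-.03,.006],[.125,.03,.006],[-.125,.03,.006],[-.125,-.03,.006]])
print(wproj(d1["wrist"],s1,L@Rm.T+p[:3]).round(1).tolist())
im=cv2.imread("pics/wrist1.png");cv2.imwrite("pics/w1z.png",cv2.resize(im[0:280,200:340],None,fx=2.1,fy=2.1,interpolation=cv2.INTER_CUBIC))
E
python3 m3.py|tail -1
```

```text
[[262.2, 215.6], [279.9, 215.6], [283.4, 102.3], [263.9, 101.9], [240.1, 260.6], [292.5, 260.3], [301.8, 26.8], [239.1, 25.1]]
```

View pics/w1z.png

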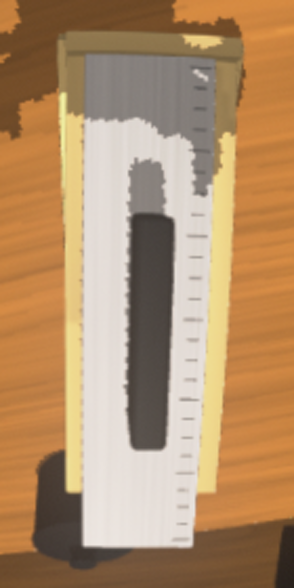

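The predicted corners match the wrist view to within 2 px (handle from about (272,103) to (270,214)), so I'm moving in.

Emit:
move_arm:
  commands:
    - [[0.3,0.16,-0.97],[0,0,0],1]
    - [[0.3,0.16,-0.97],[0,0,0],1]
    - [[0,0,0],[0,0,0],1]

```text
clock: 2.5
tcp_pos: [0.4353, 0.2659, 0.167]
orientation: [0.294, 0.138, 0.944, -0.047]
wrist_force: [-0.5, -0.3, -0.8]
finger_gap: 0.085
```

Emit:
move_arm:
  commands:
    - [[0.26,-0.08,-0.39],[0,0,0],1]
    - [[0.26,-0.08,-0.39],[0,0,0],1]
    - [[0.26,-0.08,-0.39],[0,0,0],1]
    - [[0,0,0],[0,0,0],1]

```text
clock: 2.9
tcp_pos: [0.469, 0.2567, 0.1254]
orientation: [0.297, 0.14, 0.943, -0.044]
wrist_force: [-0.2, -0.4, -0.2]
finger_gap: 0.0853
```

```bash
python3 look.py 2 wrist side; python3 -c "
import cv2
im=cv2.imread('pics/side2.png');cv2.imwrite('pics/s2z.png',cv2.resize(im[170:330,200:360],None,fx=3.5,fy=3.5))"
```

```text
[0.46899166 0.25674199 0.12542597] [ 0.2971663   0.14018515  0.94343009 -0.04449694] [ 0.58364556  0.10716699 -0.72246432  0.3218092  -0.4574939   0.77965801] 2.9
```

View pics/wrist2.png

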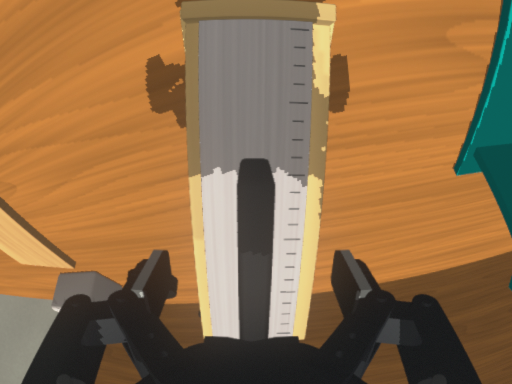

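View pics/s2z.png

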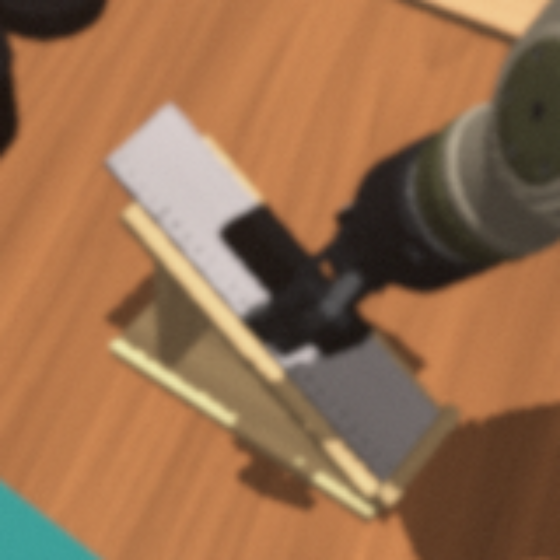

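The handle (col ~256) sits centred between the fingers (cols 165–340), so I'm closing the gripper.

Emit:
move_arm:
  commands:
    - [[0,0,0],[0,0,0],-1]
    - [[0,0,0],[0,0,0],-1]
    - [[0,0,0],[0,0,0],-1]
    - [[0,0,0],[0,0,0],-1]
    - [[0,0,0],[0,0,0],-1]
  newtons: 70

```text
clock: 3.5
tcp_pos: [0.469, 0.2583, 0.1263]
orientation: [0.298, 0.139, 0.943, -0.043]
wrist_force: [-7.6, 2.0, 9.6]
finger_gap: 0.0145
```

Emit:
move_arm:
  commands:
    - [[0,0,0],[0,0,0],-1]
    - [[0,0,0],[0,0,0],-1]
    - [[0,0,0],[0,0,0],-1]

```text
clock: 3.8
tcp_pos: [0.469, 0.2582, 0.1264]
orientation: [0.298, 0.14, 0.943, -0.043]
wrist_force: [-6.7, 2.3, 5.6]
finger_gap: 0.0145
```

Emit:
move_arm:
  commands:
    - [[-0.15,0.05,0.4],[0,0,0],-1]
    - [[-0.2,0.06,0.6],[0,0,0],-1]
    - [[-0.2,0,0.8],[0,0,0],-1]
    - [[0,0,0.8],[0,0,0],-1]
    - [[0,0,0],[0,0,0],-1]

```text
clock: 4.3
tcp_pos: [0.4489, 0.2638, 0.2345]
orientation: [0.3, 0.14, 0.943, -0.041]
wrist_force: [1.4, 1.5, -3.1]
finger_gap: 0.0151
```

```bash
python3 look.py 3 wrist side scene; python3 -c "
from workcell import env
print(env.get_state())
from h import *
im=cv2.imread('pics/side3.png');a=cv2.resize(im[110:330,180:400],(400,400));im=cv2.imread('pics/wrist3.png')
cv2.imwrite('pics/s3z.png',np.hstack([a,cv2.resize(im[:,56:456],(400,400))]))"
```

```text
[0.44888946 0.26380366 0.23453618] [ 0.30047825  0.14014277  0.9425432  -0.04105043] [ 0.62367202 -0.03755069 -0.56623009  0.63068609 -0.47266983  0.8184563 ] 4.3
{'clock': 4.45, 'joint_pos': array([ 0.62316232, -0.03318805, -0.57452102,  0.62860425, -0.47191766,
        0.81847875]), 'qvel': array([-0.00130178,  0.01481045, -0.02365348,  0.00027122, -0.00208653,
        0.00189639]), 'tau': array([ 6.53668586e-02, -3.21920979e+01,  3.44021595e+01, -4.41773281e+00,
       -1.84771355e+00, -1.34958150e-04]), 'tcp_pos': array([0.44604464, 0.26166563, 0.22807926]), 'orientation': array([ 0.29662828,  0.13922414,  0.94374847, -0.0443524 ]), 'wrist_force': array([-4.53299059e-04,  1.19859893e-02, -3.28612646e+00]), 'ft_torque': array([ 0.2296486 ,  0.93325277, -0.00379119]), 'finger_gap': 0.01475325056805384}
```

View pics/s3z.png

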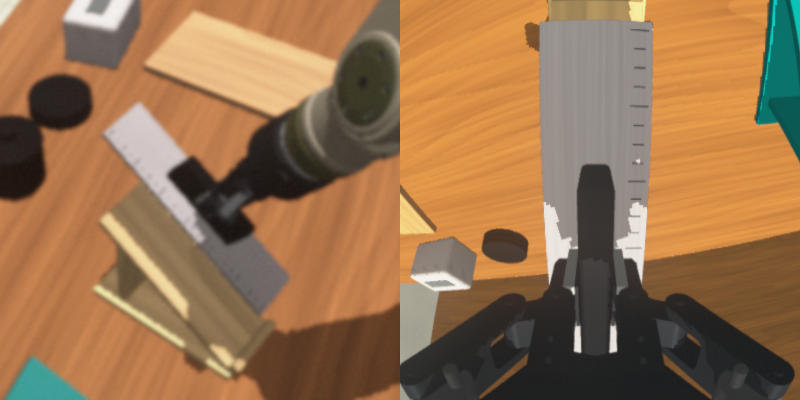

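Lifted cleanly: the bar hangs along the tool's x axis, clear of the stand. Next I'll work out the transfer.

```bash
cat > go.py <<'E'
from workcell import env
from h import *
import sys
x,y,z,yaw=map(float,sys.argv[1:5])
s=env.get_state();a=np.radians(yaw)
T=np.array([[-np.cos(a),-np.sin(a),0],[-np.sin(a),np.cos(a),0],[0,0,-1]])
dv=(R.from_matrix(T)*R.from_quat(s["orientation"],scalar_first=True).inv()).as_rotvec()
print("shift units",((np.array([x,y,z])-s["tcp_pos"])/.04).round(3),"turn units",(np.degrees(dv)/8).round(3),"F",s["wrist_force"].round(2),s["ft_torque"].round(2),s["clock"],s["tcp_pos"])
E
python3 go.py .544 -.075 .16 -11.63
```

```text
shift units [ 2.449 -8.417 -1.702] turn units [1.079 4.229 0.624] F [-0.    0.01 -3.29] [ 0.23  0.93 -0.  ] 4.45 [0.44604464 0.26166563 0.22807926]
```

Emit:
move_arm:
  commands:
    - [[0.245,-0.842,0],[0.108,0.423,0.062],-1]
    - [[0.245,-0.842,0],[0.108,0.423,0.062],-1]
    - [[0.245,-0.842,0],[0.108,0.423,0.062],-1]
    - [[0.245,-0.842,0],[0.108,0.423,0.062],-1]
    - [[0.245,-0.842,0],[0.108,0.423,0.062],-1]

```text
clock: 4.95
tcp_pos: [0.4947, 0.0923, 0.2275]
orientation: [0.148, 0.122, 0.981, -0.022]
wrist_force: [1.4, -0.7, -3.1]
finger_gap: 0.0146
```

Emit:
move_arm:
  commands:
    - [[0.245,-0.842,-0.34],[0.108,0.423,0.062],-1]
    - [[0.245,-0.842,-0.34],[0.108,0.423,0.062],-1]
    - [[0.245,-0.842,-0.34],[0.108,0.423,0.062],-1]
    - [[0.245,-0.842,-0.34],[0.108,0.423,0.062],-1]
    - [[0.245,-0.842,-0.34],[0.108,0.423,0.062],-1]

```text
clock: 5.45
tcp_pos: [0.544, -0.0761, 0.1589]
orientation: [-0.002, 0.102, 0.995, 0.001]
wrist_force: [0.9, 0.3, -2.3]
finger_gap: 0.0151
```

Emit:
move_arm:
  commands:
    - [[0,0,0],[0,0,0],-1]
    - [[0,0,0],[0,0,0],-1]
    - [[0,0,0],[0,0,0],-1]

```text
clock: 5.75
tcp_pos: [0.5439, -0.0739, 0.1605]
orientation: [-0.0, 0.102, 0.995, 0.001]
wrist_force: [0.8, 0.8, -2.3]
finger_gap: 0.0147
```

```bash
python3 look.py 4; python3 go.py .544 -.075 .08 -11.63;python3 -c "
from h import *
b=cv2.imread('pics/side4.png')[60:240,180:400];a=cv2.imread('pics/scene4.png')[80:230,140:300]
cv2.imwrite('pics/z4.png',np.hstack([cv2.resize(a,(400,375),interpolation=2),cv2.resize(b,(400,375),interpolation=2)]))"
```

```text
[ 0.54387448 -0.07390299  0.16053487] [-1.48158951e-04  1.02167558e-01  9.94766815e-01  8.66880421e-04] [-0.28218561  0.30628559 -0.1880305   1.07708191  0.0016528  -0.07749375] 5.75
shift units [-0.015 -0.039 -2.06 ] turn units [-0.005  0.023  0.002] F [-0.48 -0.55 -2.01] [-0.02 -0.06  0.02] 5.9 [ 0.54459143 -0.07344204  0.16240624]
```

View pics/wrist4.png

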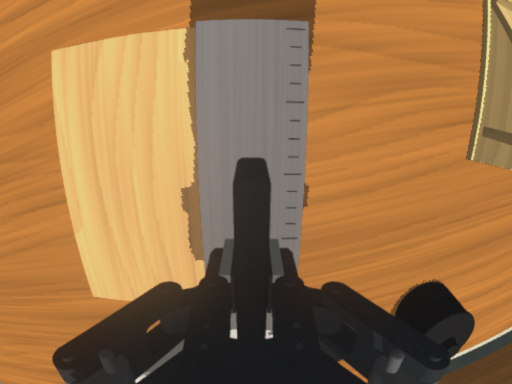

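View pics/z4.png

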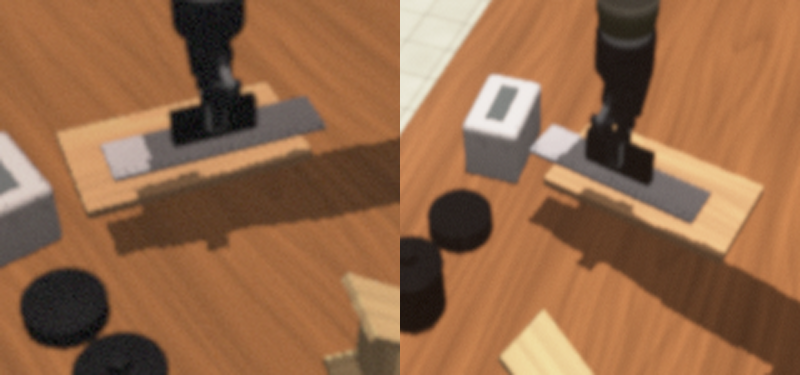

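The bar hangs level beside the board in the wrist view (board's near edge at col ~190, bar edge at ~200). I'm lowering it.

Emit:
move_arm:
  commands:
    - [[0,0,-0.9],[0,0,0],-1]
    - [[0,0,-0.9],[0,0,0],-1]
    - [[0,0,-0.8],[0,0,0],-1]
    - [[0,0,0],[0,0,0],-1]

```text
clock: 6.3
tcp_pos: [0.5413, -0.0726, 0.0547]
orientation: [-0.002, 0.102, 0.995, 0.001]
wrist_force: [-1.5, 0.3, -3.2]
finger_gap: 0.0147
```

```bash
python3 look.py 5; python3 go.py .544 -.075 .042 -11.63;python3 -c "
from h import *
b=cv2.imread('pics/side5.png')[100:210,240:390];a=cv2.imread('pics/scene5.png')[100:190,150:280]
cv2.imwrite('pics/z5.png',np.hstack([cv2.resize(a,(400,277),interpolation=2),cv2.resize(b,(400,277),interpolation=2)]))
w=cv2.imread('pics/wrist5.png')[0:330,20:360];cv2.imwrite('pics/w5z.png',cv2.resize(w,None,fx=1.8,fy=1.8,interpolation=2))"
```

```text
[ 0.5413256  -0.07263165  0.05470132] [-0.00237632  0.10155456  0.99482637  0.00123013] [-0.28119718  0.40015536 -0.33773154  0.83802492  0.00157236 -0.0777406 ] 6.3
shift units [-0.05  -0.018 -0.445] turn units [-0.002  0.035  0.007] F [-0.04 -0.69 -3.92] [-0.02 -0.09  0.03] 6.45 [ 0.54600784 -0.07428865  0.05981866]
```

View pics/w5z.png

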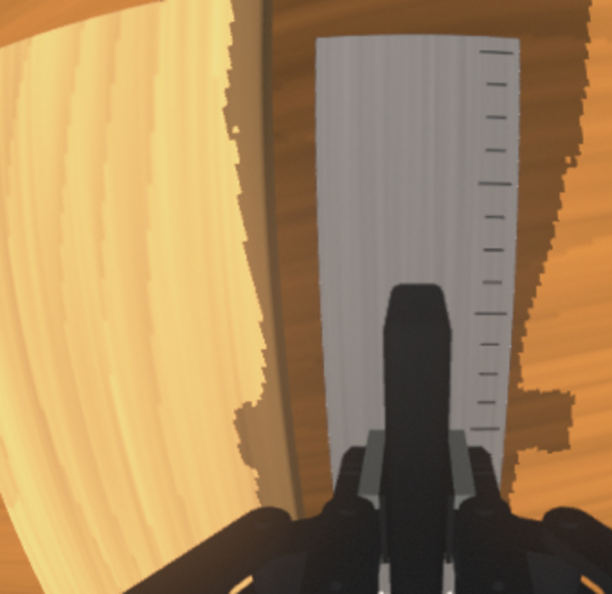

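View pics/z5.png

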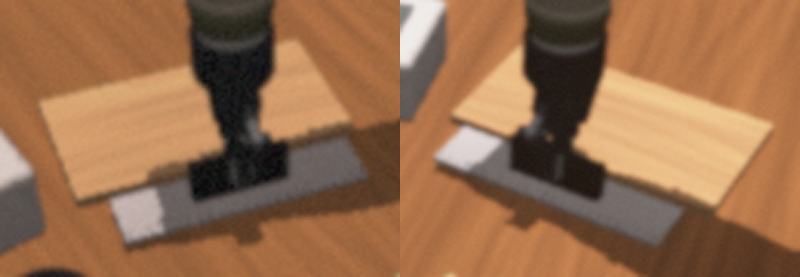

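```bash
cat > wm.py <<'E'
from h import *
def wray(r,px,hz,tcpz):
    """pixel -> tool xy at world height hz, assuming tool points straight down"""
    k=r["mtx"];m=r["mount"];v=(np.atleast_2d(px)-k[:2,2])/k[0,0];th=np.linalg.norm(v,axis=1)
    d=np.c_[v/th[:,None]*np.sin(th)[:,None],np.cos(th)]@m[:3,:3].T;c=m[:3,3]
    t=((tcpz-hz)-c[2])/d[:,2];return c+d*t[:,None]
def line(P):
    a=np.polyfit(P[:,0],P[:,1],1);return np.degrees(np.arctan(a[0])),a[1],np.abs(np.polyval(a,P[:,0])-P[:,1]).max()
E
python3 - <<'E'
from wm import *
s,d=pickle.load(open("d5.pkl","rb"));r=d["wrist"]
for z in(.0547,.058,.06):
  f=lambda L:np.array([(np.array(u)+.5)/1.8-.5+np.array([20,0]) for u in L])
  top=wray(r,f([(262,100),(263,200),(270,300),(281,400),(291,480)]),.014,z)
  bot=wray(r,f([(271,50),(272,120),(273,200),(279,300),(290,400),(300,490)]),0,z)
  bar=wray(r,f([(316,45),(317,120),(318,200),(321,300),(326,400),(331,470)]),z-.041+.006,z)
  bar2=wray(r,f([(519,45),(518,150),(515,260),(509,380)]),z-.041+.006,z)
  print(z,"top",line(top),"bot",line(bot),"bar",line(bar),line(bar2),bar[0],bar2[0])
E
```

```text
0.0547 top (np.float64(-0.4303637211531982), np.float64(-0.045827905257557096), np.float64(0.000362545035501205)) bot (np.float64(-0.33774684110409625), np.float64(-0.04654382076949415), np.float64(0.00035386544783330004)) bar (np.float64(0.4021460640890603), np.float64(-0.028918767215262715), np.float64(0.00026155822206367155)) (np.float64(0.11179150926444119), np.float64(0.03028676906661136), np.float64(9.881689528763726e-05)) [ 0.12336242 -0.02831446  0.035     ] [0.1233095 0.0306216 0.035    ]
0.058 top (np.float64(-0.4303637211531888), np.float64(-0.04677907807446164), np.float64(0.0003698702279150007)) bot (np.float64(-0.3377468411041075), np.float64(-0.04743068578488121), np.float64(0.00036045078876027065)) bar (np.float64(0.4021460640890603), np.float64(-0.028918767215262715), np.float64(0.00026155822206367155)) (np.float64(0.11179150926444119), np.float64(0.03028676906661136), np.float64(9.881689528763726e-05)) [ 0.12336242 -0.02831446  0.035     ] [0.1233095 0.0306216 0.035    ]
0.06 top (np.float64(-0.43036372115320226), np.float64(-0.047355546448343194), np.float64(0.00037430973846877547)) bot (np.float64(-0.3377468411041371), np.float64(-0.04796817973360062), np.float64(0.0003644419044735864)) bar (np.float64(0.4021460640890603), np.float64(-0.028918767215262715), np.float64(0.00026155822206367155)) (np.float64(0.11179150926444119), np.float64(0.03028676906661136), np.float64(9.881689528763726e-05)) [ 0.12336242 -0.02831446  0.035     ] [0.1233095 0.0306216 0.035    ]
```

The bar is square in the grip, its width measures 59 mm as it should, and the gap to the board is about 17 mm with 0.6° of yaw error. I'll correct the yaw, lower, and close most of the gap.

Emit:
move_arm:
  commands:
    - [[0,0,-0.15],[0,0.02,0.075],-1]
    - [[0,0,-0.15],[0,0,0],-1]
    - [[-0.03,-0.15,0],[0,0,0],-1]
    - [[-0.03,-0.15,0],[0,0,0],-1]
    - [[0,0,0],[0,0,0],-1]

```text
clock: 6.95
tcp_pos: [0.5427, -0.0877, 0.0462]
orientation: [-0.0, 0.098, 0.995, 0.0]
wrist_force: [-0.4, 0.6, -3.5]
finger_gap: 0.015
```

Emit:
move_arm:
  commands:
    - [[0,0,0],[0,0,0],-1]
    - [[0,0,0],[0,0,0],-1]

```text
clock: 7.15
tcp_pos: [0.5427, -0.0867, 0.046]
orientation: [-0.0, 0.097, 0.995, 0.001]
wrist_force: [1.0, 0.2, -2.5]
finger_gap: 0.0148
```

```bash
python3 look.py 6; python3 go.py .544 -.075 .042 -11.03;python3 -c "
from h import *
w=cv2.imread('pics/wrist6.png')[0:330,100:340];cv2.imwrite('pics/w6z.png',cv2.resize(w,None,fx=1.8,fy=1.8,interpolation=2))"
```

```text
[ 0.54265395 -0.08667879  0.04600372] [-1.91361836e-04  9.72043728e-02  9.95264289e-01  5.18166185e-04] [-0.30497424  0.41243136 -0.34371649  0.8152366   0.00093519 -0.11025828] 7.15
shift units [ 0.033  0.287 -0.099] turn units [-0.007 -0.002  0.013] F [ 0.43 -0.17 -3.66] [ 0.   -0.01 -0.01] 7.3 [ 0.54267195 -0.08646116  0.04595375]
```

View pics/w6z.png

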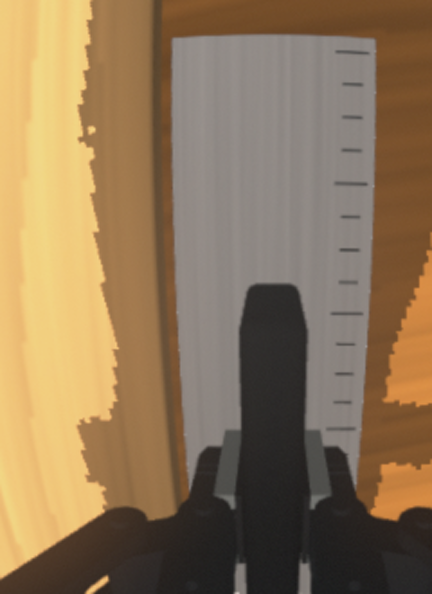

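```bash
python3 - <<'E'
from wm import *
s,d=pickle.load(open("d6.pkl","rb"));r=d["wrist"];z=.046
g=cv2.cvtColor(r["frame"],cv2.COLOR_RGB2GRAY)
for row in(30,60,90,120,150,180,210,235): print(row,g[row,178:212].tolist())
f=lambda L:np.array([(np.array(u)+.5)/1.8-.5+np.array([100,0]) for u in L])
print("top",line(wray(r,f([(154,50),(154,150),(157,250),(162,350),(170,450)]),.014,z)))
print("bot",line(wray(r,f([(162,50),(162,150),(165,250),(171,350),(178,450),(182,500)]),0,z)))
print("bar",line(wray(r,f([(173,45),(174,150),(176,250),(180,350),(186,450)]),z-.035,z)))
E
```

```text
30 [122, 119, 119, 117, 112, 105, 93, 79, 74, 75, 75, 77, 80, 80, 79, 79, 82, 104, 139, 140, 140, 141, 142, 139, 140, 141, 144, 144, 144, 143, 143, 143, 144, 144]
60 [121, 120, 120, 118, 115, 105, 94, 78, 75, 76, 77, 81, 85, 85, 84, 84, 87, 116, 137, 139, 140, 142, 142, 140, 140, 141, 142, 143, 142, 142, 143, 144, 144, 145]
90 [124, 123, 122, 121, 120, 111, 101, 88, 78, 78, 80, 80, 85, 85, 84, 85, 87, 108, 134, 138, 140, 141, 141, 140, 139, 141, 142, 142, 141, 141, 142, 142, 142, 143]
120 [125, 125, 124, 123, 123, 119, 112, 102, 85, 82, 81, 84, 85, 87, 88, 87, 86, 89, 121, 136, 139, 139, 141, 141, 139, 140, 140, 140, 140, 139, 140, 141, 142, 142]
150 [127, 127, 125, 124, 124, 125, 123, 115, 107, 92, 84, 84, 84, 86, 91, 92, 93, 93, 97, 119, 136, 138, 139, 141, 141, 140, 139, 139, 140, 139, 138, 139, 141, 141]
180 [128, 128, 126, 126, 126, 125, 125, 124, 122, 114, 104, 90, 85, 84, 86, 88, 91, 92, 91, 92, 104, 130, 137, 138, 140, 141, 139, 139, 139, 138, 137, 137, 138, 139]
210 [128, 128, 128, 127, 126, 124, 125, 125, 125, 124, 120, 115, 103, 90, 84, 83, 85, 89, 91, 92, 93, 95, 116, 132, 137, 137, 139, 138, 137, 138, 137, 135, 134, 134]
235 [126, 126, 126, 126, 126, 126, 125, 124, 123, 124, 123, 124, 122, 115, 104, 91, 83, 82, 83, 87, 93, 93, 93, 97, 121, 133, 135, 135, 135, 136, 136, 136, 133, 131]
top (np.float64(0.34184957844009), np.float64(-0.033737508269059156), np.float64(6.250726224165531e-05))
bot (np.float64(0.19357974535438233), np.float64(-0.03391108148488736), np.float64(0.0002565345627267915))
bar (np.float64(0.40072190396507956), np.float64(-0.028679100047953363), np.float64(0.00019598960076055993))
```

Bar and board are parallel to 0.2°, with a 5 mm gap. I'll lower until it touches the counter.

Emit:
move_arm:
  commands:
    - [[0,0,-0.06],[0,0,0],-1]
    - [[0,0,-0.04],[0,0,0],-1]
    - [[0,0,0],[0,0,0],-1]

```text
clock: 7.6
tcp_pos: [0.5426, -0.0864, 0.0418]
orientation: [-0.0, 0.097, 0.995, 0.0]
wrist_force: [-0.8, 0.2, -1.0]
finger_gap: 0.015
```

Emit:
move_arm:
  commands:
    - [[0,0,-0.03],[0,0,0],-1]
    - [[0,0,0],[0,0,0],-1]
    - [[0,0,0],[0,0,0],-1]

```text
clock: 7.9
tcp_pos: [0.5427, -0.0865, 0.0418]
orientation: [0.0, 0.097, 0.995, 0.0]
wrist_force: [-3.3, 0.7, 6.2]
finger_gap: 0.0149
```

Emit:
move_arm:
  commands:
    - [[-0.01,-0.05,0.01],[0,0,0],-1]
    - [[-0.01,-0.05,0],[0,0,0],-1]
    - [[0,0,0],[0,0,0],-1]

```text
clock: 8.2
tcp_pos: [0.5426, -0.0902, 0.0418]
orientation: [0.001, 0.097, 0.995, 0.001]
wrist_force: [-0.0, 4.2, 5.6]
finger_gap: 0.0146
```

Emit:
move_arm:
  commands:
    - [[-0.005,-0.025,0],[0,0,0],-1]
    - [[-0.005,-0.025,0],[0,0,0],-1]
    - [[0,0,0],[0,0,0],-1]

```text
clock: 8.5
tcp_pos: [0.5424, -0.0913, 0.0418]
orientation: [0.001, 0.096, 0.995, 0.002]
wrist_force: [1.2, 7.7, 5.8]
finger_gap: 0.0149
```

```bash
python3 go.py .544 -.087 .042 -11.03
```

```text
shift units [0.04  0.108 0.004] turn units [-0.027  0.014  0.006] F [1.19 7.71 5.79] [ 1.51 -0.18  0.04] 8.5 [ 0.54238384 -0.09132931  0.04183663]
```

Emit:
move_arm:
  commands:
    - [[-0.005,-0.025,0],[0,0,0],-1]
    - [[-0.005,-0.025,0],[0,0,0],-1]
    - [[0,0,0],[0,0,0],-1]

```text
clock: 8.8
tcp_pos: [0.5423, -0.0916, 0.042]
orientation: [0.001, 0.096, 0.995, 0.004]
wrist_force: [2.5, 12.9, 7.9]
finger_gap: 0.0147
```

```bash
python3 look.py 7; python3 go.py .544 -.087 .042 -11.03;python3 -c "
from h import *
w=cv2.imread('pics/wrist7.png')[0:330,100:340];cv2.imwrite('pics/w7z.png',cv2.resize(w,None,fx=1.8,fy=1.8,interpolation=2))"
```

```text
[ 0.54234057 -0.09158028  0.04199777] [0.00114411 0.09597156 0.99537587 0.00387609] [-0.31741967  0.41662219 -0.34890039  0.80474291  0.00806541 -0.12517697] 8.8
shift units [0.042 0.114 0.001] turn units [-0.052  0.021 -0.003] F [ 2.06 12.67  7.81] [ 2.77 -0.4  -0.05] 8.95 [ 0.54233589 -0.09155266  0.04197555]
```

View pics/w7z.png

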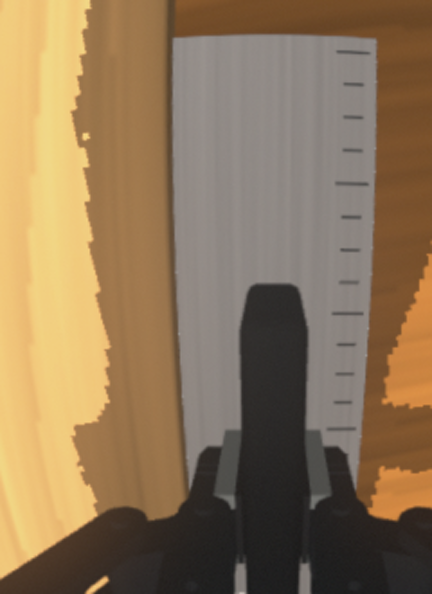

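The bar's left edge meets the board's side along its visible length, with about zero yaw moment. I'll unload most of the push, then open.

Emit:
move_arm:
  commands:
    - [[0.005,0.025,0],[0,0,0],-1]
    - [[0.005,0.025,0],[0,0,0],-1]
    - [[0.002,0.012,0.01],[0,0,0],-1]
    - [[0,0,0],[0,0,0],-1]

```text
clock: 9.35
tcp_pos: [0.5424, -0.0913, 0.0418]
orientation: [0.001, 0.097, 0.995, 0.001]
wrist_force: [1.6, 5.8, 3.0]
finger_gap: 0.0149
```

Emit:
move_arm:
  commands:
    - [[0,0,0],[0,0,0],-0.3]
    - [[0,0,0],[0,0,0],-0.3]
    - [[0,0,0],[0,0,0],-0.3]
    - [[0,0,0],[0,0,0],-0.3]

```text
clock: 9.75
tcp_pos: [0.5414, -0.0925, 0.0414]
orientation: [-0.0, 0.097, 0.995, 0.0]
wrist_force: [-0.1, 0.6, 0.1]
finger_gap: 0.0301
```

```bash
python3 look.py 8 wrist; python3 -c "
from h import *
w=cv2.imread('pics/wrist8.png')[0:330,100:340];cv2.imwrite('pics/w8z.png',cv2.resize(w,None,fx=1.8,fy=1.8,interpolation=2))"
```

```text
[ 0.5413678  -0.09245636  0.04135031] [-4.05402481e-04  9.73114854e-02  9.95253861e-01  2.50881028e-04] [-3.15498649e-01  4.17536992e-01 -3.49323291e-01  8.04836188e-01
  3.14497891e-04 -1.20567317e-01] 9.75
```

View pics/w8z.png

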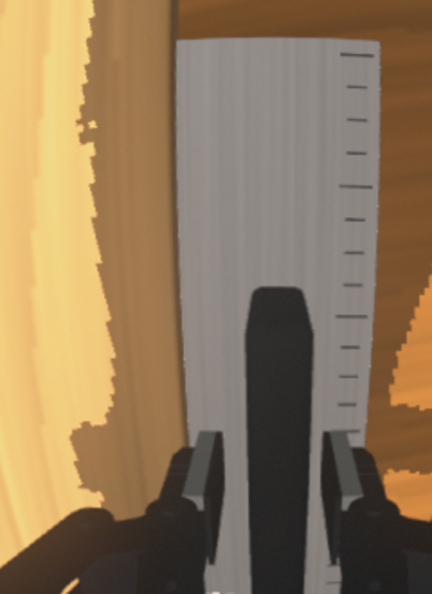

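The grip is released and the bar is flush along the visible half. I'm raising straight up for an end-to-end look.

Emit:
move_arm:
  commands:
    - [[0,0,0.3],[0,0,0],-0.3]
    - [[0,0,0.5],[0,0,0],-0.3]
    - [[0,0,0.8],[0,0,0],0]
    - [[0,0,0.9],[0,0,0],0.5]
    - [[0,0,0.9],[0,0,0],1]

```text
clock: 10.3
tcp_pos: [0.5412, -0.0921, 0.1797]
orientation: [-0.0, 0.097, 0.995, 0.0]
wrist_force: [-0.1, 0.4, -0.7]
finger_gap: 0.0704
```

Emit:
move_arm:
  commands:
    - [[0.4,0,0.9],[0,0,0],1]
    - [[0.4,0,0.9],[0,0,0],1]
    - [[0.4,0,0.9],[0,0,0],1]
    - [[0.4,0,0],[0,0,0],1]
    - [[0,0,0],[0,0,0],1]

```text
clock: 10.8
tcp_pos: [0.6074, -0.0924, 0.2874]
orientation: [0.002, 0.097, 0.995, 0.0]
wrist_force: [-0.6, -0.2, -0.7]
finger_gap: 0.0856
```

```bash
python3 look.py 9;python3 -c "
from h import *
b=cv2.imread('pics/side9.png')[100:210,240:390];a=cv2.imread('pics/scene9.png')[100:190,150:280]
cv2.imwrite('pics/z9.png',np.hstack([cv2.resize(a,(400,277),interpolation=2),cv2.resize(b,(400,277),interpolation=2)]))"
```

```text
[ 0.60739377 -0.09238299  0.28738833] [1.75239385e-03 9.68750091e-02 9.95295010e-01 6.19007023e-05] [-2.81877623e-01  3.84417581e-01  2.37918636e-01  1.42087505e+00
  7.65869006e-04 -8.78216578e-02] 10.8
```

View pics/wrist9.png

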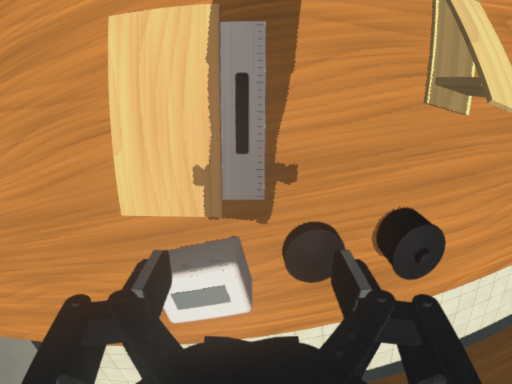

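View pics/z9.png

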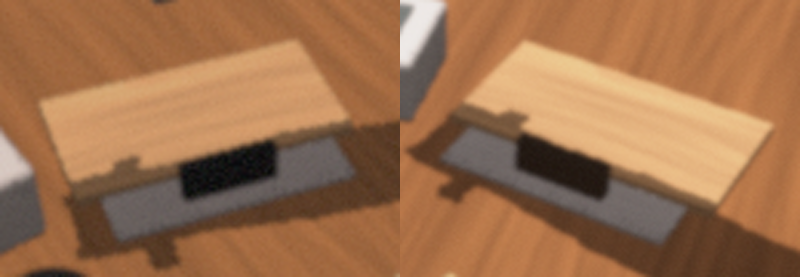

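```bash
python3 - <<'E'
from wm import *
s,d=pickle.load(open("d9.pkl","rb"));r=d["wrist"]
w=r["frame"][0:225,190:290][:,:,::-1]
cv2.imwrite("pics/w9z.png",np.hstack([cv2.resize(w[:112],None,fx=4,fy=5,interpolation=2),cv2.resize(w[112:224],None,fx=4,fy=5,interpolation=2)]))
g=cv2.cvtColor(r["frame"],cv2.COLOR_RGB2GRAY)
for row in range(26,200,19): print(row,g[row,214:228].tolist(),r["frame"][row,219:223].tolist())
E
```

```text
26 [116, 115, 114, 111, 105, 93, 113, 131, 132, 132, 133, 133, 135, 135] [[113, 88, 62], [120, 111, 104], [136, 130, 125], [137, 130, 127]]
45 [116, 115, 115, 113, 108, 92, 105, 128, 131, 132, 132, 133, 133, 135] [[112, 88, 62], [113, 103, 95], [133, 126, 122], [136, 129, 126]]
64 [118, 117, 116, 114, 111, 96, 104, 128, 132, 130, 131, 133, 134, 132] [[117, 91, 66], [114, 101, 91], [133, 126, 121], [137, 130, 125]]
83 [118, 117, 116, 114, 110, 96, 112, 127, 131, 131, 130, 131, 132, 131] [[117, 92, 65], [122, 109, 97], [133, 126, 119], [137, 129, 124]]
102 [119, 118, 117, 116, 113, 100, 105, 130, 131, 130, 129, 128, 130, 130] [[124, 95, 65], [116, 102, 89], [137, 128, 121], [138, 129, 122]]
121 [119, 118, 117, 117, 115, 108, 100, 119, 129, 129, 128, 127, 129, 130] [[134, 102, 68], [116, 96, 75], [128, 116, 108], [136, 127, 120]]
140 [119, 118, 117, 116, 116, 112, 95, 114, 126, 128, 129, 126, 126, 128] [[139, 106, 70], [114, 91, 65], [125, 111, 101], [134, 124, 117]]
159 [116, 118, 117, 115, 116, 113, 100, 94, 122, 126, 124, 126, 126, 125] [[141, 107, 70], [124, 95, 64], [106, 91, 78], [130, 120, 113]]
178 [115, 115, 116, 114, 113, 113, 109, 101, 111, 123, 124, 125, 126, 127] [[142, 107, 70], [135, 103, 68], [121, 97, 73], [122, 108, 96]]
197 [116, 116, 116, 115, 114, 112, 110, 102, 105, 125, 125, 125, 126, 126] [[140, 106, 69], [137, 104, 67], [125, 97, 66], [118, 101, 88]]
```

View pics/w9z.png

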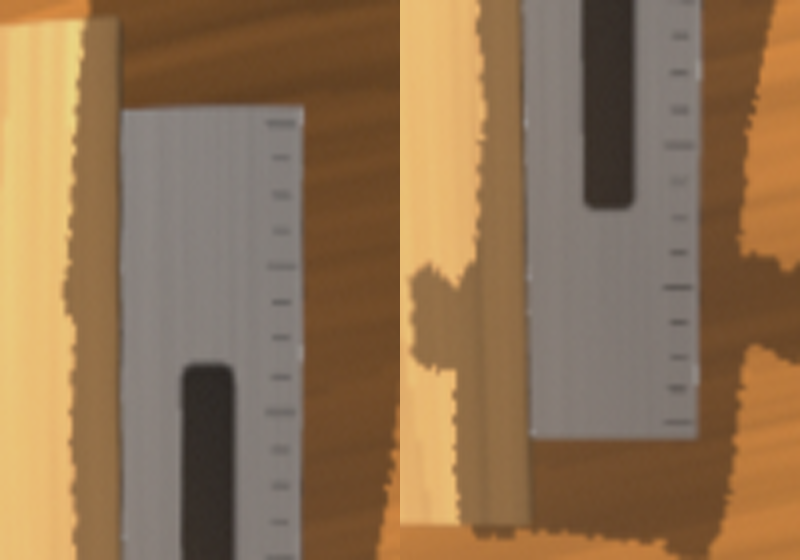

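The bar lies inside both board ends and looks flush, but one pixel here is about 1.4 mm. I'll take a closer look at the far half.

Emit:
move_arm:
  commands:
    - [[0.27,-0.14,-0.86],[0,0,0],1]
    - [[0.27,-0.14,-0.86],[0,0,0],1]
    - [[0.27,-0.14,-0.86],[0,0,0],1]
    - [[0.27,-0.14,-0.7],[0,0,0],1]
    - [[0,0,0],[0,0,0],1]

```text
clock: 11.45
tcp_pos: [0.6453, -0.1141, 0.1487]
orientation: [-0.005, 0.097, 0.995, 0.001]
wrist_force: [-1.0, 1.0, -0.8]
finger_gap: 0.0854
```

```bash
python3 look.py 10 wrist; python3 - <<'E'
from wm import *
s,d=pickle.load(open("d10.pkl","rb"));r=d["wrist"]
w=r["frame"][:,:,::-1]
cv2.imwrite("pics/w10z.png",cv2.resize(w[0:280,160:320],None,fx=2.1,fy=2.1,interpolation=2))
g=cv2.cvtColor(r["frame"],cv2.COLOR_RGB2GRAY)
E
```

```text
[ 0.64534894 -0.11414613  0.14866228] [-0.00516285  0.09747215  0.99522394  0.0013514 ] [-2.97696823e-01  5.19517015e-01  1.07727058e-01  1.16966329e+00
  5.96790203e-04 -1.02442900e-01] 11.45
```

View pics/w10z.png

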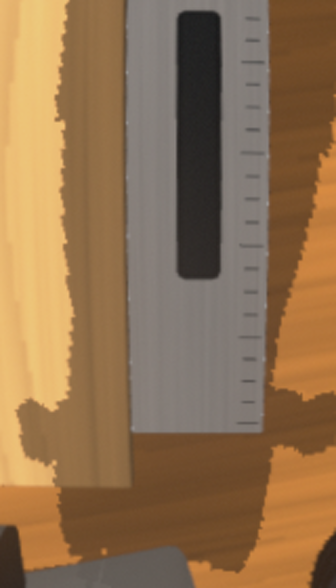

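```bash
python3 - <<'E'
from wm import *
for tag,rows in((8,range(25,250,10)),(9,range(24,198,8)),(10,range(8,200,8))):
    s,d=pickle.load(open(f"d{tag}.pkl","rb"));r=d["wrist"];z=s["tcp_pos"][2]
    f=cv2.GaussianBlur(r["frame"],(0,0),.5).astype(float);c=f[:,:,0]-f[:,:,2]  # warm vs grey
    A=[];B=[];W=[]
    for row in rows:
        v=c[row,150:275]; 
        i0=np.where((v[:-1]>=30)&(v[1:]<30))[0]
        i0=[i for i in i0 if v[i-3]>45 and v[i+4]<20]
        if not i0: continue
        i=i0[0];x=150+i+(v[i]-30)/(v[i]-v[i+1]);B.append((x,row))
        g=f[row].mean(1);j=int(x);lo=g[j-4:j+3].min();W.append((row,round(x,2),round(lo),np.round(g[j-5:j+4]).astype(int).tolist()))
    B=np.array(B);P=wray(r,B,.006,z)
    a=np.polyfit(P[:,0],P[:,1],1);print(tag,len(B),"bar edge deg",np.degrees(np.arctan(a[0])),"resid mm",((P[:,1]-np.polyval(a,P[:,0]))*1e3).round(2).tolist())
    for w in W[::4]:print(w)
E
```

```text
8 23 bar edge deg 0.08934290272627628 resid mm [-0.01, -0.06, 0.01, -0.07, -0.03, -0.02, 0.05, -0.02, 0.03, -0.07, 0.07, 0.11, -0.02, 0.05, -0.02, 0.08, 0.06, 0.02, 0.15, -0.03, -0.04, -0.09, -0.12]
(25, np.float64(196.79), 72, [110, 104, 96, 84, 73, 72, 86, 127, 140])
(65, np.float64(196.73), 74, [112, 106, 97, 85, 74, 75, 93, 129, 139])
(105, np.float64(197.5), 78, [113, 106, 97, 84, 78, 84, 108, 134, 138])
(145, np.float64(198.67), 81, [115, 110, 102, 91, 81, 87, 111, 134, 138])
(185, np.float64(200.69), 82, [116, 110, 101, 89, 82, 87, 112, 131, 138])
(225, np.float64(203.0), 80, [113, 106, 96, 83, 80, 94, 123, 133, 135])
9 22 bar edge deg 0.07686843404854814 resid mm [-0.11, -0.01, 0.08, -0.11, 0.04, 0.1, -0.11, -0.04, 0.21, -0.05, -0.2, 0.08, 0.3, 0.05, -0.27, 0.09, 0.05, -0.05, -0.09, 0.2, 0.02, -0.18]
(24, np.float64(219.63), 91, [109, 108, 107, 104, 99, 91, 106, 128, 132])
(56, np.float64(219.72), 90, [109, 109, 108, 105, 99, 90, 109, 125, 130])
(88, np.float64(220.07), 93, [110, 109, 107, 104, 93, 100, 124, 130, 130])
(120, np.float64(220.58), 100, [111, 110, 109, 108, 101, 100, 117, 126, 129])
(152, np.float64(221.08), 97, [110, 109, 109, 106, 97, 99, 120, 126, 125])
(184, np.float64(221.96), 96, [109, 107, 106, 106, 102, 96, 103, 120, 124])
10 24 bar edge deg 0.11186940925136736 resid mm [0.02, 0.04, -0.03, -0.02, -0.04, -0.0, 0.02, -0.02, 0.02, 0.03, 0.09, 0.05, -0.03, -0.27, -0.06, 0.09, 0.07, 0.06, 0.07, 0.05, -0.1, -0.08, 0.06, 0.01]
(8, np.float64(219.57), 84, [108, 107, 107, 104, 93, 84, 106, 125, 129])
(40, np.float64(219.33), 84, [109, 109, 108, 103, 92, 84, 108, 125, 130])
(72, np.float64(219.47), 84, [109, 109, 108, 103, 91, 84, 105, 124, 129])
(104, np.float64(219.74), 88, [109, 108, 109, 106, 97, 88, 99, 122, 128])
(136, np.float64(220.4), 89, [110, 110, 109, 104, 94, 89, 118, 125, 127])
(168, np.float64(221.0), 92, [109, 109, 108, 101, 92, 99, 120, 125, 126])
```

```bash
python3 - <<'E'
from wm import *
for tag,rows in((6,range(25,250,6)),(7,range(25,250,6)),(8,range(25,250,6)),(9,range(24,198,6)),(10,range(8,200,6))):
    s,d=pickle.load(open(f"d{tag}.pkl","rb"));r=d["wrist"];z=s["tcp_pos"][2]
    f=cv2.GaussianBlur(r["frame"],(0,0),.5).astype(float);c=f[:,:,0]-f[:,:,2];g=f.mean(2)
    B=[];T=[]
    for row in rows:
        v=c[row,150:275];i0=[i for i in np.where((v[:-1]>=30)&(v[1:]<30))[0] if v[i-3]>40 and v[i+4]<20]
        if not i0: continue
        i=i0[0];x=150+i+(v[i]-30)/(v[i]-v[i+1])
        for j in range(int(x)-1,int(x)-20,-1):
            if g[row,j]>=100>g[row,j+1]:
                T.append((j+(g[row,j]-100)/(g[row,j]-g[row,j+1]),row));B.append((x,row));break
    P=wray(r,np.array(B),.006,z);Q=wray(r,np.array(T),.012,z)
    a=np.polyfit(P[:,0],P[:,1],1);b=np.polyfit(Q[:,0],Q[:,1],1)
    print(tag,len(B),"bar deg %.3f board deg %.3f"%tuple(np.degrees(np.arctan([a[0],b[0]]))),"gap mm at visible ends",[(round(x,3),round(1e3*(np.polyval(a,x)-np.polyval(b,x)),2)) for x in(P[0,0],P[-1,0])],"rms",np.std(Q[:,1]-np.polyval(b,Q[:,0]))*1e3)
E
```

```text
6 38 bar deg 0.178 board deg -0.014 gap mm at visible ends [(np.float64(0.124), np.float64(5.38)), (np.float64(-0.007), np.float64(4.93))] rms 0.08979269733843294
7 38 bar deg 0.223 board deg 0.123 gap mm at visible ends [(np.float64(0.123), np.float64(1.0)), (np.float64(-0.005), np.float64(0.78))] rms 0.08017523899106349
8 38 bar deg 0.098 board deg 0.025 gap mm at visible ends [(np.float64(0.123), np.float64(1.02)), (np.float64(-0.005), np.float64(0.86))] rms 0.11659655069501366
9 25 bar deg 0.069 board deg -0.038 gap mm at visible ends [(np.float64(0.184), np.float64(1.67)), (np.float64(-0.052), np.float64(1.23))] rms 0.3549712613221813
10 32 bar deg 0.130 board deg 0.139 gap mm at visible ends [(np.float64(0.165), np.float64(1.2)), (np.float64(-0.007), np.float64(1.23))] rms 0.1125090510998393
```

Bar and board agree to within 0.1°, which is no more than 0.4 mm end to end. The apparent offset is the same as it was under the 13 N push. The arm is clear of everything, so I'm handing in.

Emit:
move_arm:
  commands:
    - [[0,0,0.8],[0,0,0],1]
    - [[0,0,0.8],[0,0,0],1]
    - [[0,0,0],[0,0,0],1]

```text
clock: 11.8
tcp_pos: [0.6506, -0.1149, 0.2262]
orientation: [0.005, 0.097, 0.995, -0.001]
wrist_force: [0.2, 0.1, -0.3]
finger_gap: 0.0856
```

```bash
python3 -c "
from workcell import job;print(job.hand_in())"
```

```text
the job is handed in; nothing more can be done
None
```

The straightedge is lying flat on the counter with one long edge against the board's stand-facing long side. I lifted it off the plywood stand by its handle, set it down, pushed it gently against the board (about 13 N), let go and moved the arm clear. The job was handed in at about 12 s, and the hand-in reports no verdict.

- **Flushness:** in the last wrist pictures the bar and the board side are parallel to about 0.1°. That is at most about 0.4 mm of difference end to end.
- **Possible gap:** a constant apparent offset of about 1 mm remains between the two edges. It was the same while the bar was pressed against the board, so I take it as viewing bias from the board's edge, not a gap. In one close picture, a gap of about 0.3 mm at the end nearest the robot could not be ruled out.
- **Ends:** both ends of the straightedge lie inside the board's ends.
- **Other checks:** the scene and side cameras disagreed by about 6 mm in y, so I did the final alignment with the wrist camera and contact forces. The arm stayed clear of the pot, the lids and the napkin box.

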